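# Clip the Ferris wheel back into its stand

## Robot

A 6-joint arm with a two-finger parallel gripper is mounted at the origin on the work surface. World frame = base frame: x ahead of the robot, y to its left, z up, the work surface at z = 0. Lengths are in m, angles in rad, forces in N, time in s.
With the tool pointing down it reaches from about 0.425 to 0.95 m from the base axis. Payload 3.5 kg.
Tool frame: the origin (TCP) lies midway between the tips of the shut fingers; the grasp point (between the pads) lies 19 mm behind it; z points along the fingers, y is the direction in which the jaws open and shut (so a half turn about z gives the same grasp; the last joint's range is limited). The gripper opens to 85 mm and grips with 20 to 120 N. Pads are 22 mm wide; open, the fingers measure 114 mm over their backs; the gripper's body (76 mm by 85 mm) begins 54 mm behind the grasp point. The pads swing forward as they close: fully open they stand 13 mm farther back than shut.
Start: joints at [-1.452, 0.286, 1.577, -0, 1.279, -0.15], TCP at [0.179, -0.651, 0.231] pointing down, gripper open.
Joint ranges: [-2.77, 2.77], [-0.9, 2.22], [0.21, 2.48], [-1.53, 4.67], [0.24, 2.81], [-2.84, 2.84]. Speed limits (rad/s): [2.79, 2.79, 3.14, 3.14, 3.14, 3.14].

## Interface

Orientations are given as a unit quaternion [x, y, z, w].
In Python, from plant import ctrl gives the robot as it stands.
- The arm moves only by the tool apply_moves, never from a script. Its argument "moves" is a list that holds one entry, the list of rows, each a list of 7 numbers: the shift along the tool's x, y, z in m, then the turn, a rotation vector about the tool's x, y, z in degrees, then the gripper's target within -1 to 1 (shut at 1, half-way at 0, fully open at -1). In form: [[[tx, ty, tz, ax, ay, az, hand], ...]]. A call has 1 to 12 rows; each row shifts and turns the pose as measured when the row begins, along the tool's axes as they then stand; what a row does not reach is not made up. A row lasts 1/10 s, in which the tool goes at most 50 mm and 8.59 degrees, less where a joint would pass 70% of its speed; a pose out of reach is approached as far as the arm can. A call with a gripper value outside its range is refused whole. The fingers move at their own pace and stop on an object; "force" is the grip in N (left out, the last holds). Time passes only in rows, so rows that do not move let the fingers close. It gives the time, the measured TCP pose, the force and the opening at its end, in the units of the state.
- ctrl.get_state(): the state, without advancing time (a new reading comes with each control period).
- ctrl.read_camera(name): name is "side" or "top" or "wrist"; returns the picture (420x560x3 uint8, red, green, blue); there is no depth.
- ctrl.get_calibration(name): a dict with "camera_matrix" (3x3 intrinsics, pixels), "k1" (the pictures are not rectified: a ray, as slopes to the right and down, at radius r is drawn at 1 + k1 r^2 times it, then the intrinsics apply), "cam_to_world" (4x4, takes a point from camera to world coordinates). Camera axes: x right, y up, looking along -z (the intrinsics and any distortion apply to the point x, -y, -z); pixel columns grow to the right and rows downward; lengths in m; the calibration is good to about 2 mm. A picture is of the moment at which its call begins: read the wrist's pose just before it. get_calibration takes no time and is no camera call; for the wrist camera it gives the pose at the moment of the call.
- ctrl.sign_off(): hands the job in, once; it reports no verdict.
The state is a dict: "time": time; "qpos": joint angles; "dq": joint speeds; "joint_efforts": joint torques, N m; "eef_pos": TCP position; "tcp_rot": TCP orientation; "contact_force": force on the tool from outside, world axes, zero at the start; "wrist_torque": the same for the moment, N m; "opening": opening from 0.0 (shut) to 1.0 (fully open).
Only numpy, scipy, OpenCV 4.12 (cv2) and the standard library are available. Lean on these libraries where they do the work, as an engineer would, in place of code of your own. Each camera call takes 0.05 s, during which the arm holds its last target. There are 200 camera calls.

## Task

Put the toy Ferris wheel back on its wooden stand on the glass shelf: set its axle into both slotted posts at once, and press it down gently, by feel, until both ends have snapped under their spring catches and sit right at the bottom of the clips. Then turn the wheel by about one gondola's place (an eighth of a turn) to see that it runs free, and let go, leaving it on the stand and the other toys where they are.

Things in the scene. Friction and masses are not known exactly. Their poses are not given: they have to be found in the camera images.
- wheel: Toy Ferris wheel, loose, 0.2 to 0.33 kg: two flat eight-sided wooden rims side by side, 140 mm across flats, 152 mm across corners, spokes, a hub 16 mm in diameter and 52 mm long, fixed axle, eight clay gondolas swinging between the rims. It starts upright on the shelf, on a flat. Origin 70 mm below the hub. y runs along the axle, z up through the middle of the top flats. Same both ways round.
- hub (a point): Middle of the wheel's axle, 70 mm above the shelf at the start. The axle is a round steel bar 6 mm in diameter and 100 mm long. Axes as the wheel's.
- wheel_top (a point): On the wheel, half-way between its two topmost rim bars at mid-height: 64 mm above the hub, 6 mm below the bars' top. Each bar is 58 mm long, 12 mm high and 6 mm thick; their outer faces are 44 mm apart along the axle. The place to pinch from above, fingers closing along the axle; pressing on one bar's top loads mainly the post on that side. Turns with the wheel, axes as the wheel's.
- axle_left (a point): Point on the axle's centre line 36 mm from the hub towards the wheel's +y: the part that comes to lie in a slot. Bare axle from 10 mm inside it to 14 mm beyond it.
- axle_right (a point): The same, 36 mm from the hub towards the wheel's -y.
- stand: Wooden stand fixed to the glass shelf. Origin under the middle of its base board (124 x 108 x 12 mm); z up; y along the line from slot to slot. Two A-frame posts, 12 mm thick along y, 36 mm wide, flat tops 120 mm above the origin; inner faces 60 mm apart, so the wheel's hub has 4 mm side play each way. Standing on glass, it must not be loaded with more than 30 N.
- slot_left (a point): Centre of the mouth of the open slot in the stand's +y post, at the post's top, 36 mm from the stand's middle. The mouth is flared, 24 mm wide at the top and 7.2 mm wide 10 mm lower, then straight. A brass clip pushed in by hand floors the slot: the axle's centre, when home, is 16 to 27 mm below this point, different each time; the poses do not tell it, it must be felt.
- slot_right (a point): The same in the stand's -y post; its clip is set to the same depth as the other.
- catch_left (a joint): Travel (m) of the sprung brass catch in the +x side of the +y post's slot: 0 when out (slot empty, or axle home beneath it), 0.0013 with the axle half-way. Its bevelled top meets the axle about 6 mm above home and gives way under some 3 to 5 N at that post, more than its weight; friction then holds the axle where it is left until within 1 to 3 mm of home, where the catch springs out over it.
- catch_right (a joint): The same in the -y post. If both are to give way together, the whole wheel must be pressed with some 5 to 9 N.
- bull_a: White clay bull with blue dots, 80 x 36 x 70 mm, loose; origin under its middle, head to +x. Leave it.
- bull_b: A second such bull. Leave it.
- ark: Painted clay ark boat, 138 x 58 x 80 mm, length along its x, loose; origin under its middle. Leave it.
- angel: Winged clay angel, 100 mm tall, 75 mm over the wings, loose; origin under its middle. Leave it.
- jug: Hammered copper miniature jug, 54 mm wide, 66 mm tall, loose; origin under its middle. Leave it.
- bowl: Small clay bowl, 76 mm wide, 30 mm tall, loose; origin under its middle. Leave it.
- candlestick: Glazed clay candlestick, 54 mm wide, 60 mm tall, loose; origin under its middle. Leave it.
There are look-alikes about, which are no part of the job. Leave any green look-alike of the wheel alone.

How it is judged:
On the way, in this order (a step that is already met when the one before it is completed fails the run):
1. both ends of the axle are at the bottom of their clips with the catches sprung out over them (value of joint each of catch_left, catch_right below 0.0006 m and contact force between wheel and clips_c0 above 0.2 N and contact force between wheel and clips_c1 above 0.2 N and x of hub in the frame of stand between -0.003 and 0.003 m and y of hub in the frame of stand between -0.007 and 0.007 m and angle between the y axis of hub and the y axis of stand, either way round below 0.05 rad), for 0.2 s.
2. the wheel has been turned on its axle, both ends still home (all of step 1 and angle between hub's own z axis and vertical above 0.5 rad), for 0.2 s.
At the end, for the whole second after the job is handed in: Wheel let go and still on the stand, the axle resting on the floor of both clips (over 0.2 N each), both catches out over it (under 0.6 mm), hub within 3 mm of the slots' line and 7 mm of mid-posts, axle within 0.05 rad of the stand's y, wheel turned over 0.5 rad from upright (all of step 2 and linear speed of wheel below 0.02 m/s and angular speed of wheel below 0.15 rad/s); the robot touches nothing.
It fails at once if the wheel presses on the stand with more than 30 N (contact force between wheel and stand above 30 N).
It fails at once if the robot presses on the stand itself with more than 30 N (contact force between the arm and stand above 30 N).
It fails at once if another toy is shifted by more than 20 mm or tipped (distance of any of bull_a, bull_b, ark, angel, jug, bowl, candlestick from where it was at the start of the episode above 0.02 m or angle between any of bull_a, bull_b, ark, angel, jug, bowl, candlestick's own z axis and vertical above 0.35 rad).
It also fails if it takes over 67 s, if anything falls off the work surface, if the arm or the gripper's body presses on something with over 40 N, if the wrist force passes 120 N, or if a joint passes its speed limit or range.

## Working session

There is one attempt and no reset: what is moved stays moved. The work goes in short steps, Python scripts to look and compute and a tool call to move; the robot and the scene stay as the last step left them, time stands still between calls to the robot, and variables do not carry over. Pictures are saved under pics/ and viewed, about 8 in all and at most 12, crops included, and the job is handed in when it is done.

Besides the shell and the picture viewer there is one more tool, called after "Emit:" as name(argument=value, ...) on one line, values as JSON. apply_moves: Moves the arm, as the interface text tells. Its arguments: {"type":"object","properties":{"moves":{"type":"array","items":{"type":"array","items":{"type":"array","items":{"type":"number"}}}},"force":{"type":"number"}},"required":["moves"]}

```bash
mkdir -p pics; cat > h.py <<'E'
import numpy as np, cv2
from plant import ctrl
def grab(n,f):
    cal=ctrl.get_calibration(n); im=ctrl.read_camera(n); cv2.imwrite('pics/'+f,im[:,:,::-1]); np.savez('pics/'+f+'.npz',im=im,K=cal['camera_matrix'],k1=cal['k1'],T=cal['cam_to_world']); return im,cal
def load(f):
    d=np.load('pics/'+f+'.npz'); return d['im'],dict(camera_matrix=d['K'],k1=float(d['k1']),cam_to_world=d['T'])
def ray(cal,u,v):
    K=np.array(cal['camera_matrix']);k=cal['k1']
    p=cv2.undistortPoints(np.array([[[u,v]]],float),K,np.array([k,0,0,0.]))[0,0]
    T=np.array(cal['cam_to_world']); d=T[:3,:3]@np.array([p[0],-p[1],-1]); return T[:3,3],d/np.linalg.norm(d)
def onz(cal,u,v,z):
    o,d=ray(cal,u,v); return o+d*(z-o[2])/d[2]
def proj(cal,P):
    T=np.array(cal['cam_to_world']); p=T[:3,:3].T@(np.array(P)-T[:3,3]); a=p[0]/-p[2];b=-p[1]/-p[2];s=1+cal['k1']*(a*a+b*b)
    K=np.array(cal['camera_matrix']); return K[0,0]*a*s+K[0,2],K[1,1]*b*s+K[1,2]
def tri(c1,p1,c2,p2):
    o1,d1=ray(c1,*p1);o2,d2=ray(c2,*p2); A=np.array([d1,-d2]).T; s=np.linalg.lstsq(A,o2-o1,rcond=None)[0]
    a=o1+s[0]*d1;b=o2+s[1]*d2; return (a+b)/2,np.linalg.norm(a-b)
E
python3 - <<'E'
from h import *
ims=[]
for n in('side','top','wrist'):
    im,c=grab(n,n+'0.png'); print(n,np.round(c['cam_to_world'],3).tolist(),np.round(c['camera_matrix'],1).tolist(),c['k1'])
print(ctrl.get_state())
E
```

```text
side [[-0.674, 0.465, -0.574, -0.414], [-0.738, -0.4, 0.543, 0.868], [0.022, 0.79, 0.613, 1.074], [0.0, 0.0, 0.0, 1.0]] [[523.5, 0.0, 269.0], [0.0, 523.5, 203.1], [0.0, 0.0, 1.0]] -0.05447609709280249
top [[0.016, 0.993, -0.119, 0.331], [-1.0, 0.015, -0.006, -0.009], [-0.004, 0.119, 0.993, 1.488], [0.0, 0.0, 0.0, 1.0]] [[542.5, 0.0, 281.4], [0.0, 542.5, 219.6], [0.0, 0.0, 1.0]] -0.14510391364691982
wrist [[0.264, 0.928, 0.262, 0.245], [-0.964, 0.255, 0.07, -0.632], [-0.002, -0.271, 0.963, 0.373], [0.0, 0.0, 0.0, 1.0]] [[377.2, 0.0, 281.9], [0.0, 377.2, 214.5], [0.0, 0.0, 1.0]] -0.07557446778123517
{'time': 0.15, 'qpos': array([-1.45200701e+00,  2.87009747e-01,  1.57783773e+00, -3.62984434e-05,
        1.27857793e+00, -1.49993450e-01]), 'dq': array([-9.32154770e-04, -1.17526799e-03, -6.87946656e-03, -3.38873287e-04,
       -9.78718831e-05,  7.14019218e-04]), 'joint_efforts': array([ 9.73361821e-04, -4.06603038e+01, -2.93142307e+01, -1.78386217e-04,
        3.97240045e-03, -8.16604171e-06]), 'eef_pos': array([ 0.1792155 , -0.65024994,  0.23023482]), 'tcp_rot': array([ 9.90981943e-01,  1.33992346e-01, -3.07616268e-06, -9.16533443e-04]), 'contact_force': array([ 0.15023518, -0.28056268, -0.04482076]), 'wrist_torque': array([-0.0553342 ,  0.03136634, -0.01172279]), 'opening': 0.995394556128353}
```

View pics/top0.png

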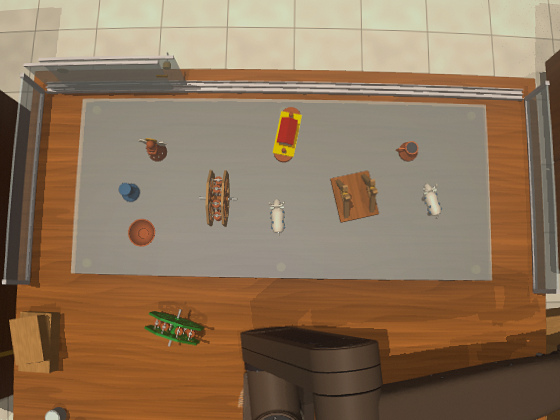

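View pics/side0.png

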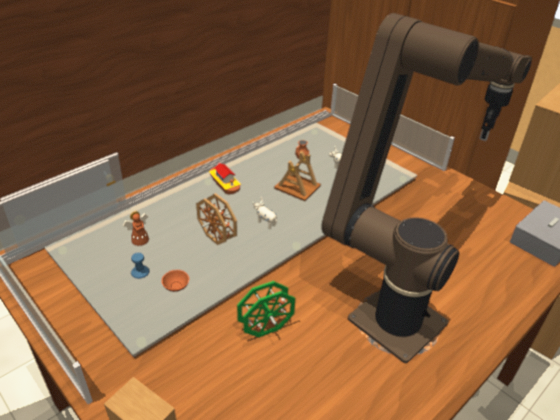

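The top view shows the brown wheel at about (218,198) on the shelf, the stand at (355,197), and the green look-alike at (175,327) off the shelf. The brown wheel on the shelf, near the bull at (277,217), is the one meant. I'll confirm it and measure it in one enlarged crop.

```bash
python3 - <<'E'
from h import *
T=[]
for n,x,y in(('top',183,168),('top',322,165),('side',180,188),('side',262,140)):
    im,_=load(n+'0.png'); w,h=(72,54) if n=='top' else (72,60)
    c=cv2.resize(im[y:y+60,x:x+80],(400,300),interpolation=cv2.INTER_CUBIC)
    for i in range(0,80,10): cv2.putText(c,str(x+i),(i*5,8),0,.3,(255,0,0)); cv2.line(c,(i*5,8),(i*5,14),(255,0,0))
    for i in range(0,60,10): cv2.putText(c,str(y+i),(0,i*5+4),0,.3,(255,0,0))
    T.append(c)
cv2.imwrite('pics/crop.png',np.vstack([np.hstack(T[:2]),np.hstack(T[2:])])[:,:,::-1])
E
```

```text
(no output)
```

View pics/crop.png

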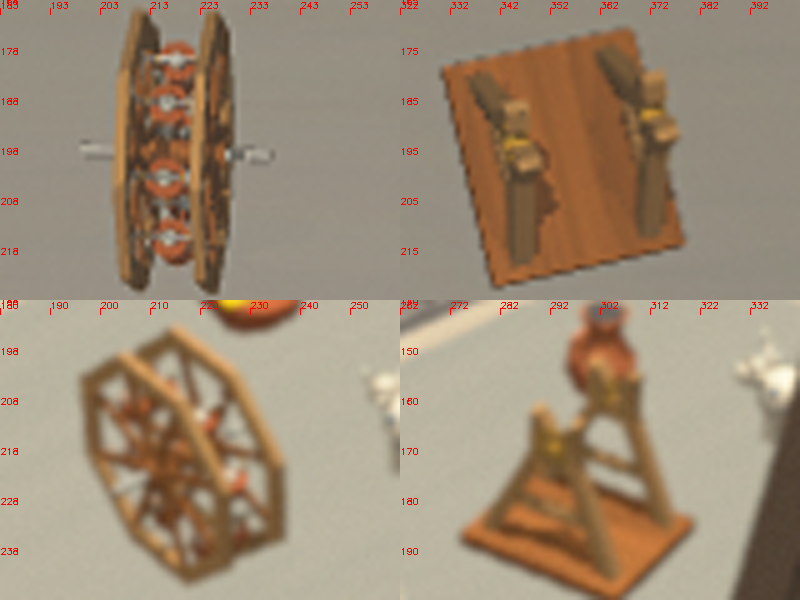

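```bash
python3 - <<'E'
from h import *
_,t=load('top0.png');_,s=load('side0.png')
for n,a,b in(('A',(330.6,179),(274,187.2)),('D',(340.8,222.4),(305.4,199.8)),('C',(379,214),(320.4,184.4)),('slotL',(345.4,193.6),(293,168)),('slotR',(373,188),(303.5,158)),('axL',(199.2,198),(202.5,226.5))):
    print(n,*[np.round(x,4) for x in tri(t,a,s,b)])
B=[onz(t,u,v,.012+.0) for u,v in((330.6,179),(368.4,170.5),(379,214),(340.8,222.4))]
B=np.array(B);print(B.round(4),B.mean(0), [np.linalg.norm(B[i]-B[i-1]).round(4) for i in range(4)])
d=B[0]-B[1]+B[3]-B[2];print('yaw stand y', np.degrees(np.arctan2(-d[0],d[1])))
L,R=onz(t,345.4,193.6,.116),onz(t,373,188,.116);d=L-R;print('slots',L,R,(L+R)/2,np.linalg.norm(d),np.degrees(np.arctan2(-d[0],d[1])))
a,b=onz(t,199.2,198,.07),onz(t,237.4,199,.07);d=a-b;print('axle',a,b,(a+b)/2,np.linalg.norm(d),np.degrees(np.arctan2(-d[0],d[1])))
E
```

```text
A [ 0.621  -0.1334  0.0264] 0.0014
D [ 0.5008 -0.162   0.0281] 0.0003
C [ 0.527  -0.2652  0.0277] 0.0037
slotL [ 0.5653 -0.1631  0.1205] 0.0021
slotR [ 0.5826 -0.2327  0.1213] 0.0067
axL [0.5527 0.2153 0.0893] 0.0004
[[ 0.6234 -0.1351  0.012 ]
 [ 0.6493 -0.2405  0.012 ]
 [ 0.5277 -0.2691  0.012 ]
 [ 0.5028 -0.1635  0.012 ]] [ 0.57578406 -0.20204983  0.012     ] [np.float64(0.1239), np.float64(0.1085), np.float64(0.125), np.float64(0.1085)]
yaw stand y 13.538027395236103
slots [ 0.5652553  -0.16434555  0.116     ] [ 0.581087   -0.23573257  0.116     ] [ 0.57317115 -0.20003906  0.116     ] 0.07312147000451719 12.504267149192017
axle [0.55557907 0.21824353 0.07      ] [0.554281   0.11642602 0.07      ] [0.55493003 0.16733478 0.07      ] 0.10182578510092875 -0.7304190872137645
```

Emit:
apply_moves(moves=[[[0.03,-0.02,-0.01,0,0,8,-1],[0.03,-0.03,-0.01,0,0,8,-1],[0.033,-0.036,0,0,0,0,-1],[0.033,-0.036,0,0,0,0,-1],[0.033,-0.036,0,0,0,0,-1],[0.033,-0.036,0,0,0,0,-1],[0.033,-0.036,0,0,0,0,-1],[0.033,-0.036,0,0,0,0,-1],[0.033,-0.036,0,0,0,0,-1],[0.033,-0.036,0,0,0,0,-1],[0.033,-0.036,0,0,0,0,-1],[0,0,0,0,0,0,-1]]])

```text
time: 1.35
eef_pos: [0.5405, -0.261, 0.247]
tcp_rot: [1.0, -0.014, -0.001, -0.004]
contact_force: [-0.5, 0.1, 0.1]
opening: 0.997
```

Emit:
apply_moves(moves=[[[0.01,-0.03,-0.01,0,0,-1,-1],[0.01,-0.03,-0.01,0,0,-1,-1],[0,0,0,0,0,0,-1]]])

```text
time: 1.65
eef_pos: [0.562, -0.1988, 0.2659]
tcp_rot: [1.0, 0.005, -0.002, -0.004]
contact_force: [-0.2, -0.2, -0.5]
opening: 1.004
```

```bash
python3 - <<'E'
from h import *
im,c=grab('wrist','w1.png'); print(ctrl.get_state()['eef_pos'],ctrl.get_state()['tcp_rot'])
for p in((.5696,-.1971,.136),(.5731,-.1999,.028)): print(proj(c,p))
E
```

```text
[ 0.56124074 -0.20012942  0.26507923] [ 0.99997807  0.0040137  -0.00318271 -0.00419768]
(np.float64(280.85080266720786), np.float64(193.04688300048628))
(np.float64(284.84095358543965), np.float64(166.12706075693183))
```

View pics/w1.png

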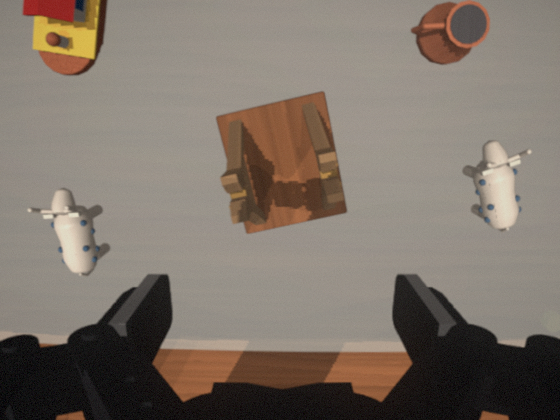

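The stand is seen between both bulls, board corners near (217,116), (324,92), (346,212), (247,233). I'll enlarge it for the slots.

```bash
python3 - <<'E'
from h import *
im,c=load('w1.png')
x,y=205,85; k=cv2.resize(im[y:y+150,x:x+150],(600,600),interpolation=cv2.INTER_CUBIC)
k=cv2.convertScaleAbs(k,alpha=1.4)
for i in range(0,150,10): cv2.putText(k,str(x+i),(i*4,8),0,.3,(255,255,0)); cv2.putText(k,str(y+i),(0,i*4+4),0,.3,(255,255,0))
cv2.imwrite('pics/c1.png',k[:,:,::-1])
B=np.array([onz(c,u,v,.028) for u,v in((217,116),(324,92),(346,212),(247,233))]);print(B.round(4),B.mean(0), [np.linalg.norm(B[i]-B[i-1]).round(4) for i in range(4)])
d=B[0]-B[1]+B[3]-B[2];print(np.degrees(np.arctan2(-d[0],d[1])))
E
```

```text
[[ 0.6223 -0.1327  0.028 ]
 [ 0.6457 -0.2371  0.028 ]
 [ 0.5255 -0.2645  0.028 ]
 [ 0.5012 -0.1603  0.028 ]] [ 0.5736766  -0.19861462  0.028     ] [np.float64(0.1242), np.float64(0.107), np.float64(0.1233), np.float64(0.107)]
12.891377637846944
```

View pics/c1.png

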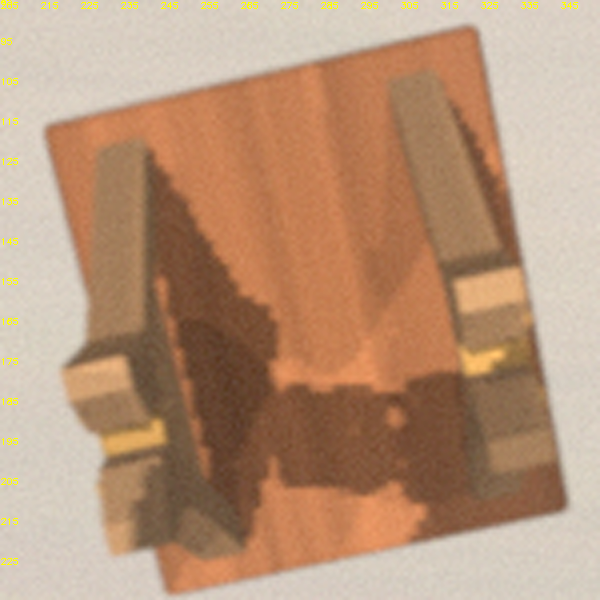

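```bash
python3 - <<'E'
from h import *
_,c=load('w1.png')
g=lambda a,b:onz(c,205+a/4,85+b/4,.136)
for e in(((95,364),(137,550)),((487,273),(521,467))): print(g(*e[0]),g(*e[1]),np.linalg.norm(g(*e[0])-g(*e[1])))
L,R=g(116,457),g(504,370);d=L-R;print(L,R,(L+R)/2,np.linalg.norm(d),np.degrees(np.arctan2(-d[0],d[1])))
_,t=load('top0.png')
a,b=onz(t,199.2,198,.086),onz(t,237.4,199,.086);d=a-b;print('axle',(a+b)/2,np.linalg.norm(d),np.degrees(np.arctan2(-d[0],d[1])))
E
```

```text
[ 0.58204025 -0.15885303  0.136     ] [ 0.54647245 -0.16575441  0.136     ] 0.03623115767588136
[ 0.59926227 -0.22989897  0.136     ] [ 0.56338656 -0.23763117  0.136     ] 0.03669949546812934
[ 0.56455125 -0.16225662  0.136     ] [ 0.58162311 -0.23368743  0.136     ] [ 0.57308718 -0.19797203  0.136     ] 0.07344255560113545 13.441470296019848
axle [0.55239987 0.16534672 0.086     ] 0.10067644684978301 -0.7304190872137488
```

Emit:
apply_moves(moves=[[[0,-0.045,0,0,0,0,-1],[0,-0.045,0,0,0,0,-1],[0,-0.045,0,0,0,0,-1],[0,-0.045,0,0,0,0,-1],[0,-0.045,0,0,0,0,-1],[0,-0.045,0,0,0,0,-1],[0,-0.045,0,0,0,0,-1],[0,-0.045,0,0,0,0,-1],[0,0,0,0,0,0,-1]]])

```text
time: 2.6
eef_pos: [0.5585, 0.1579, 0.2607]
tcp_rot: [1.0, -0.006, -0.007, -0.002]
contact_force: [0.1, -0.5, 0.0]
opening: 1.0
```

Stand centre is at about (0.5734, -0.1983) with yaw 13°. The post widths and board size match, so I trust it. Next, the wheel from the wrist camera.

```bash
python3 - <<'E'
from h import *
im,c=grab('wrist','w2.png'); print(ctrl.get_state()['eef_pos'],ctrl.get_state()['tcp_rot'])
for p in((.5524,.1653,.086),(.5524,.1653,.156)): print(proj(c,p))
x,y=205,80; k=cv2.resize(im[y:y+200,x:x+160],(640,800),interpolation=cv2.INTER_CUBIC)[:600]
for i in range(0,160,10): cv2.putText(k,str(x+i),(i*4,8),0,.3,(255,0,0)); 
for i in range(0,150,10):cv2.putText(k,str(y+i),(0,i*4+4),0,.3,(255,0,0))
cv2.imwrite('pics/c2.png',k[:,:,::-1])
E
```

```text
[0.55867546 0.15566746 0.26043966] [ 9.99947923e-01 -7.08107957e-03 -7.29925310e-03 -8.54212117e-04]
(np.float64(273.71122012913054), np.float64(195.37852327398483))
(np.float64(271.26708804349687), np.float64(219.55513653159966))
```

View pics/c2.png

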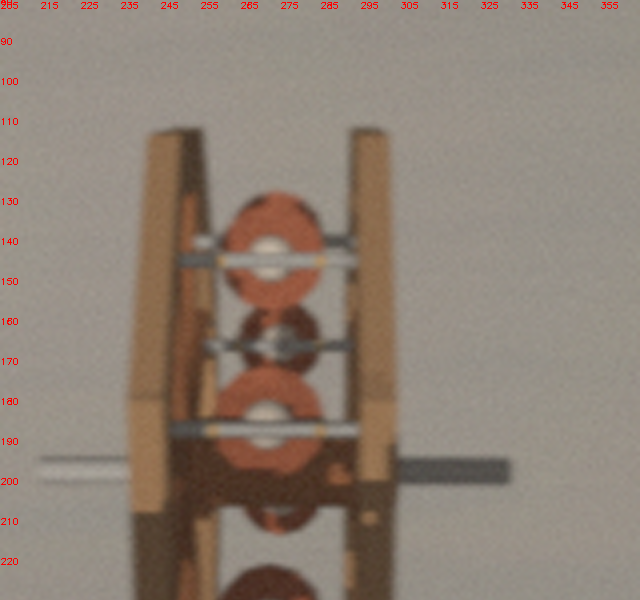

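```bash
python3 - <<'E'
from h import *
_,c=load('w2.png')
a,b=onz(c,215,197.5,.086),onz(c,332.6,197.5,.086);d=a-b;print('axle',a,b,(a+b)/2,np.linalg.norm(d),np.degrees(np.arctan2(-d[0],d[1])))
for p in((130,398),(395,400)): print(onz(c,205+p[0]/4,80+p[1]/4,.156))
from scipy.spatial.transform import Rotation as R
print(R.from_quat([0.99995,-7.08e-3,-7.3e-3,-8.5e-4]).as_matrix().round(4))
E
```

```text
axle [0.55123978 0.21620425 0.086     ] [0.54984869 0.11444416 0.086     ] [0.55054424 0.1653242  0.086     ] 0.10176959111548843 -0.7832010849876015
[0.58056657 0.18712773 0.156     ]
[0.57960888 0.14312756 0.156     ]
[[ 0.9998 -0.0142 -0.0146]
 [-0.0141 -0.9999  0.0018]
 [-0.0146 -0.0016 -0.9999]]
```

Emit:
apply_moves(moves=[[[-0.008,-0.0095,0.02,0,0.84,0,-1],[0,0,0.03,0,0,0,-1],[0,0,0.03,0,0,0,-1],[0,0,0.02,0,0,0,-1],[0,0,0,0,0,0,-1]]])

```text
time: 3.15
eef_pos: [0.5524, 0.1551, 0.1569]
tcp_rot: [1.0, -0.012, 0.001, 0.002]
contact_force: [-0.7, -0.5, 0.2]
opening: 1.002
```

```bash
python3 -c "
from h import *
s=ctrl.get_state();print(s['eef_pos'],s['tcp_rot'],s['contact_force'],s['wrist_torque'])"
```

```text
[0.55238642 0.15512807 0.15687221] [ 9.99925451e-01 -1.20600549e-02  9.13553794e-04  1.67734978e-03] [-0.73178865 -0.4505315   0.18154506] [-0.04004358 -0.01627582  0.00101321]
```

Emit:
apply_moves(moves=[[[-0.001,-0.01,0.0,0,0,-0.6,-1],[0,0,0.0,0,0,0,-1],[0,0,0.03,0,0,0,-1],[0,0,0.0,0,0,0,-1]]])

```text
time: 3.55
eef_pos: [0.5551, 0.1624, 0.1308]
tcp_rot: [1.0, -0.009, 0.004, 0.002]
contact_force: [-0.9, 0.0, -1.2]
opening: 1.001
```

Emit:
apply_moves(moves=[[[-0.004,-0.0025,0.004,0,-0.4,0,-1],[0,0,0.0,0,0,0,-1]]])

```text
time: 3.75
eef_pos: [0.553, 0.1652, 0.1302]
tcp_rot: [1.0, -0.009, 0.003, 0.002]
contact_force: [0.6, -0.7, -0.4]
opening: 1.003
```

```bash
python3 -c "
from h import *
for i in range(4):
  s=ctrl.get_state();print(s['time'],s['eef_pos'],s['tcp_rot'],s['contact_force']); ctrl.read_camera('top')"
```

```text
3.75 [0.55300166 0.16524251 0.13024413] [ 0.99995626 -0.00870677  0.00304592  0.0015482 ] [ 0.60488039 -0.73143939 -0.38809596]
3.8 [0.55409193 0.16525822 0.13139004] [ 0.99995121 -0.00869743  0.0044581   0.00143499] [0.37638534 0.23446851 1.36899676]
3.85 [0.5542843  0.16521674 0.13147265] [ 0.99995015 -0.00870196  0.00468371  0.00143036] [0.13416358 0.59134633 1.31912486]
3.9 [0.55417652 0.16520549 0.13128891] [ 0.99995041 -0.00873825  0.00456442  0.0014102 ] [-0.16692122  1.13796126  0.30531543]
```

Emit:
apply_moves(moves=[[[-0.004,0,0.006,0,-0.5,0,-1],[-0.002,0,0.001,0,0,0,-1],[0,0,0,0,0,0,1],[0,0,0,0,0,0,1],[0,0,0,0,0,0,1],[0,0,0,0,0,0,1],[0,0,0,0,0,0,1],[0,0,0,0,0,0,1]]], force=60)

```text
time: 4.75
eef_pos: [0.5479, 0.1654, 0.1243]
tcp_rot: [1.0, -0.009, 0.0, 0.001]
contact_force: [-0.6, 0.2, -0.0]
opening: 0.509
```

Emit:
apply_moves(moves=[[[0.001,0,-0.01,0,0,0,1],[0,0,-0.02,0,0,0,1],[0,0,-0.03,0,0,0,1],[0,0,-0.03,0,0,0,1],[0,0,-0.03,0,0,0,1],[0,0,-0.03,0,0,0,1],[0,0,-0.02,0,0,0,1],[0,0,0,0,0,0,1],[0,0,0,0,0,0,1]]])

```text
time: 5.65
eef_pos: [0.5454, 0.165, 0.2971]
tcp_rot: [1.0, -0.009, -0.006, 0.002]
contact_force: [0.3, 0.7, -3.8]
opening: 0.504
```

```bash
python3 - <<'E'
from h import *
im,c=grab('wrist','w3.png');s=ctrl.get_state();print(s['eef_pos'],s['tcp_rot'],s['contact_force'],s['wrist_torque'],s['opening'])
E
```

```text
[0.54548814 0.16499983 0.29704133] [ 0.99993738 -0.0088564  -0.00639924  0.00241896] [ 0.3147156   0.50910304 -2.26034269] [ 0.02456078 -0.00327824 -0.01544761] 0.504176368058819
```

View pics/w3.png

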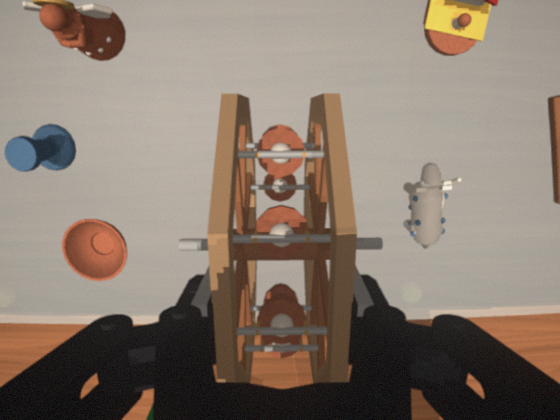

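The wheel is held level; axle ends are at about (180,244) and (381,243). Next I work out where the hub sits relative to the tool.

```bash
cat >> h.py <<'E'
from scipy.spatial.transform import Rotation as R
def hub(c,s,a,b):
    from scipy.optimize import brentq
    f=lambda z:np.linalg.norm(onz(c,*a,z)-onz(c,*b,z))-.1
    z=brentq(f,.0,s['eef_pos'][2]+.1); A,B=onz(c,*a,z),onz(c,*b,z); d=A-B;m=(A+B)/2
    M=R.from_quat(s['tcp_rot']).as_matrix()
    print('hub',m,'yaw',np.degrees(np.arctan2(-d[0],d[1])),'in tool',M.T@(m-s['eef_pos']),'tool heading',np.degrees(np.arctan2(M[1,0],M[0,0])))
E
python3 - <<'E'
from h import *
im,c=load('w3.png');s=ctrl.get_state();
g=cv2.cvtColor(im,cv2.COLOR_RGB2GRAY)
print(g[244,170:215]);print(g[243,352:392])
print(g[230:258,192],g[230:258,368])
hub(c,s,(179.5,244),(381.5,243))
E
```

```text
[175 176 174 171 173 174 174 172 178 182 185 187 187 185 185 185 186 186
 183 182 185 186 185 186 186 185 181 170 164 164 146 110  94  96  94  95
  97 116 141 153 154 152 155 156 155]
[ 81  80  82  85  89  94  95  96  90  92  97  95  98  93  95  97  95  93
  96  94  95  95  95  94  96  98  94  95  95  99 122 158 166 165 169 170
 169 168 170 170]
[175 175 174 175 174 176 173 166 143 120 133 154 171 182 185 182 189 186
 178 166 153 165 171 169 172 171 169 169] [171 173 167 171 170 172 168 139 100  95  99  95  94  95  96  92  93  91
  96 127 166 169 172 171 171 168 171 168]
hub [0.54949826 0.16513869 0.26497283] yaw -0.9103337314544514 in tool [ 0.00441573 -0.00036851  0.03201335] tool heading -1.0167154209604747
```

Emit:
apply_moves(moves=[[[0.002,0.015,0,0,0.7,0,1],[0.003,0.03,0,0,0,0,1],[0.004,0.04,0,0,0,0,1],[0.004,0.04,0,0,0,0,1],[0.004,0.04,0,0,0,0,1],[0.004,0.04,0,0,0,0,1],[0.004,0.04,0,0,0,0,1],[0.003,0.04,0,0,0,0,1],[0.003,0.03,0,0,0,0,1],[0,0.015,0,0,0,0,1],[0,0,0,0,0,-7,1],[0,0,0,0,0,-7,1]]])

```text
time: 6.9
eef_pos: [0.56, -0.1862, 0.2746]
tcp_rot: [0.993, 0.117, -0.017, -0.001]
contact_force: [-0.2, 0.2, -2.4]
opening: 0.505
```

```bash
python3 -c "
from h import *
for i in range(2):
  s=ctrl.get_state();print(s['time'],s['eef_pos'],s['tcp_rot'],s['contact_force']); ctrl.read_camera('top')"
```

```text
6.9 [ 0.5600336  -0.18615456  0.27460118] [ 0.99304113  0.11657198 -0.01669216 -0.00129173] [-0.19871609  0.23109132 -2.40714156]
6.95 [ 0.55985853 -0.18601664  0.27431048] [ 0.99282074  0.11838686 -0.01702646 -0.00127792] [ 0.23822941 -0.60365637 -3.38028503]
```

Emit:
apply_moves(moves=[[[0.007,0.015,0.0,0,1.95,0.4,1],[0,0,0,0,0,0,1],[0,0,0,0,0,0,1]]])

```text
time: 7.3
eef_pos: [0.5706, -0.1987, 0.2731]
tcp_rot: [0.994, 0.108, 0.001, -0.004]
contact_force: [0.1, -0.0, -2.0]
opening: 0.502
```

```bash
python3 - <<'E'
from h import *
im,c=grab('wrist','w4.png');s=ctrl.get_state();print(s['time'],s['eef_pos'],s['tcp_rot'],s['contact_force'],s['wrist_torque'],s['opening'])
x,y=160,100; k=cv2.resize(im[y:y+200,x:x+260],(780,600),interpolation=cv2.INTER_CUBIC)
for i in range(0,260,10): cv2.putText(k,str(x+i),(i*3,8),0,.3,(255,0,0)); 
for i in range(0,200,10):cv2.putText(k,str(y+i),(0,i*3+4),0,.3,(255,0,0))
cv2.imwrite('pics/c4.png',k[:,:,::-1])
hz=s['eef_pos'][2]-.038
for p in((.5734,-.1983,hz),(.5646,-.1633,.136),(.5816,-.2335,.136)): print(proj(c,p))
E
```

```text
7.35 [ 0.57062698 -0.19878005  0.27306103] [ 9.94079128e-01  1.08596337e-01  8.77394937e-04 -3.57110187e-03] [-0.21349327  0.00498559 -2.16134945] [-0.00687257 -0.0001565   0.02320788] 0.507859344752874
(np.float64(282.44581295439997), np.float64(242.71904987019883))
(np.float64(235.9352736443853), np.float64(199.72179427976144))
(np.float64(330.6200140836436), np.float64(197.8669137938993))
```

View pics/c4.png

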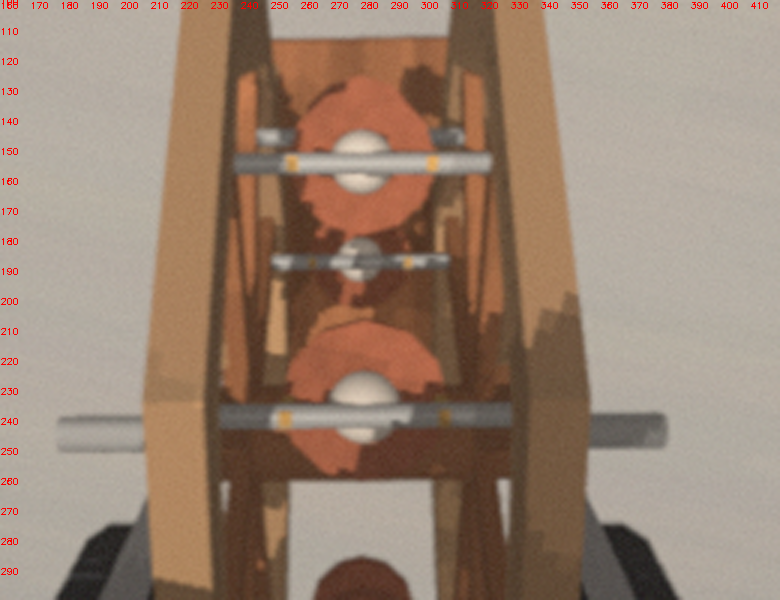

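Emit:
apply_moves(moves=[[[0.0005,0,0.01,0,0,0,1],[0,0,0.02,0,0,0,1],[0,0,0.02,0,0,0,1],[0,0,0.02,0,0,0,1],[0,0,0.01,0,0,0,1],[0,0,0,0,0,0,1]]])

```text
time: 7.95
eef_pos: [0.5715, -0.1964, 0.1888]
tcp_rot: [0.994, 0.109, 0.001, -0.003]
contact_force: [0.5, -0.3, -2.0]
opening: 0.508
```

```bash
cat > st.py <<'E'
from h import *
F=[];P=[];Q=[]
for i in range(3):
    s=ctrl.get_state();F.append(np.r_[s['contact_force'],s['wrist_torque']]);P.append(s['eef_pos']);Q.append(s['tcp_rot']);ctrl.read_camera('top')
M=R.from_quat(Q[-1]).as_matrix();p=P[-1]
print(s['time'],P[-1].round(4),'F',np.mean(F,0).round(3),'head',np.degrees(np.arctan2(M[1,0],M[0,0])).round(2),'pitch(fix ay)',np.degrees(-M[2,0]).round(2),'roll xz',np.degrees(M[2,1]).round(2),'open',round(s['opening']*85,1))
d=M.T@(np.array([.5735,-.1983,0])-(p*[1,1,0]+(M@[.0033,-.0004,0.038])*[1,1,0]));print('hub err in tool',d[:2].round(4))
E
python3 st.py
```

```text
8.05 [ 0.5724 -0.197   0.1908] F [-0.138 -0.1   -2.477 -0.039  0.024  0.015] head 12.46 pitch(fix ay) -0.32 roll xz -0.26 open 43.4
hub err in tool [-0.0027  0.0021]
```

Emit:
apply_moves(moves=[[[-0.0025,0.002,0.0,0,0,-0.5,1],[0,0,0.006,0,0,0,1],[0,0,0.006,0,0,0,1],[0,0,0.006,0,0,0,1]]])

```text
time: 8.5
eef_pos: [0.5734, -0.2015, 0.178]
tcp_rot: [0.994, 0.113, 0.007, 0.001]
contact_force: [-0.3, -1.1, -2.4]
opening: 0.508
```

```bash
python3 st.py
```

```text
8.6 [ 0.5725 -0.201   0.1766] F [-0.246 -0.138 -3.103  0.031  0.048 -0.008] head 13.0 pitch(fix ay) -0.67 roll xz 0.06 open 42.8
hub err in tool [-0.0022 -0.002 ]
```

Emit:
apply_moves(moves=[[[-0.002,-0.002,0.004,0,-0.6,0,1],[-0.001,0,0.006,0,0,0,1],[-0.001,0,0.006,0,0,0,1],[0,0,0,0,0,0,1]]])

```text
time: 9.05
eef_pos: [0.5696, -0.2003, 0.1607]
tcp_rot: [0.994, 0.114, 0.003, 0.002]
contact_force: [1.3, -0.9, -3.7]
opening: 0.506
```

```bash
python3 st.py
```

```text
9.15 [ 0.5695 -0.2003  0.1608] F [ 1.644 -0.935 -4.477 -0.071 -0.288  0.161] head 13.03 pitch(fix ay) -0.25 roll xz 0.22 open 42.8
hub err in tool [ 0.0009 -0.0008]
```

Emit:
apply_moves(moves=[[[0.001,0,0.002,0,0,0,1],[0,0,0,0,0,0,1]]])

```text
time: 9.4
eef_pos: [0.57, -0.2003, 0.1604]
tcp_rot: [0.994, 0.114, 0.001, 0.002]
contact_force: [0.0, -1.3, -5.3]
opening: 0.506
```

```bash
python3 st.py
```

```text
9.5 [ 0.5701 -0.2003  0.1604] F [-0.538 -0.508 -3.133 -0.106  0.184  0.134] head 13.05 pitch(fix ay) -0.14 roll xz 0.21 open 43.1
hub err in tool [ 0.0003 -0.0009]
```

Emit:
apply_moves(moves=[[[0,0,0.003,0,0,0,1],[0,0,0,0,0,0,1]]])

```text
time: 9.75
eef_pos: [0.5702, -0.2006, 0.1587]
tcp_rot: [0.994, 0.114, 0.001, 0.002]
contact_force: [-0.3, -1.5, -5.0]
opening: 0.506
```

```bash
python3 st.py
```

```text
9.85 [ 0.5702 -0.2006  0.1587] F [-1.204 -0.912 -2.809 -0.188  0.209  0.158] head 13.05 pitch(fix ay) -0.14 roll xz 0.25 open 42.9
hub err in tool [ 0.0003 -0.0013]
```

Emit:
apply_moves(moves=[[[0,0,0.003,0,0,0,1],[0,0,0.002,0,0,0,1]]])

```text
time: 10.1
eef_pos: [0.5707, -0.2008, 0.155]
tcp_rot: [0.994, 0.113, 0.002, 0.002]
contact_force: [-3.3, 2.2, 4.8]
opening: 0.505
```

```bash
python3 st.py
```

```text
10.2 [ 0.5707 -0.2007  0.1551] F [-2.579  1.196  3.394  0.025  0.516 -0.068] head 13.02 pitch(fix ay) -0.18 roll xz 0.27 open 42.7
hub err in tool [-0.0001 -0.0015]
```

Emit:
apply_moves(moves=[[[-0.0005,0,0.002,0,0,0,1],[0,0,0.001,0,0,0,1]]])

```text
time: 10.45
eef_pos: [0.571, -0.2007, 0.155]
tcp_rot: [0.994, 0.113, 0.003, 0.002]
contact_force: [-4.8, 1.0, 3.0]
opening: 0.508
```

```bash
python3 st.py
```

```text
10.55 [ 0.571  -0.2007  0.155 ] F [-4.527  1.721  4.905  0.094  0.77  -0.087] head 13.0 pitch(fix ay) -0.27 roll xz 0.29 open 42.8
hub err in tool [-0.0005 -0.0016]
```

Emit:
apply_moves(moves=[[[-0.002,0,0.003,0,0,0,1],[-0.001,0,0.004,0,0,0,1]]])

```text
time: 10.8
eef_pos: [0.5709, -0.2009, 0.1547]
tcp_rot: [0.994, 0.113, 0.006, 0.002]
contact_force: [-7.3, 5.6, 19.3]
opening: 0.505
```

```bash
python3 st.py
```

```text
10.9 [ 0.5708 -0.2009  0.1548] F [-6.353  5.105 16.339  0.752  1.117 -0.058] head 12.95 pitch(fix ay) -0.64 roll xz 0.33 open 43.0
hub err in tool [-0.0005 -0.0017]
```

Emit:
apply_moves(moves=[[[-0.001,0,-0.002,0,0,0,1],[-0.001,0,0,0,0,0,1]]])

```text
time: 11.15
eef_pos: [0.5694, -0.201, 0.1556]
tcp_rot: [0.994, 0.113, 0.007, 0.003]
contact_force: [2.1, 0.5, -0.7]
opening: 0.506
```

```bash
python3 st.py; python3 - <<'E'
from h import *
a,_=grab('side','s5.png'); b,cb=grab('wrist','w5.png')
x,y=255,120; k=cv2.resize(a[y:y+80,x:x+80],(400,400),interpolation=cv2.INTER_CUBIC)
x2,y2=160,180; k2=cv2.resize(b[y2:y2+100,x2:x2+100],(400,400),interpolation=cv2.INTER_CUBIC)
x3=320;k3=cv2.resize(b[180:230,300:400],(400,200),interpolation=cv2.INTER_CUBIC)
k=np.vstack([k,k3]);k2=np.vstack([k2,np.zeros((200,400,3),np.uint8)])
k2[400:]=cv2.resize(b[230:280,300:400],(400,200),interpolation=cv2.INTER_CUBIC)
cv2.imwrite('pics/c5.png',cv2.convertScaleAbs(np.hstack([k,k2]),alpha=1.5)[:,:,::-1])
E
```

```text
11.25 [ 0.5693 -0.201   0.1555] F [ 1.501  0.6   -1.546 -0.    -0.349  0.217] head 13.0 pitch(fix ay) -0.78 roll xz 0.38 open 42.8
hub err in tool [ 0.0009 -0.0015]
```

View pics/c5.png

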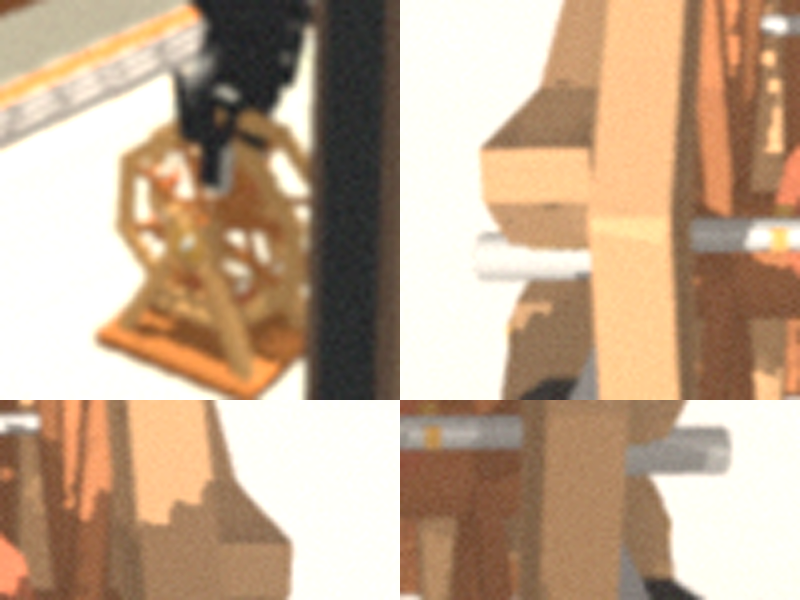

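Emit:
apply_moves(moves=[[[0.0008,0,-0.002,0,-0.7,0,1],[0,0,-0.001,0,0,0,1]]])

```text
time: 11.6
eef_pos: [0.5696, -0.2008, 0.1558]
tcp_rot: [0.994, 0.113, -0.0, 0.003]
contact_force: [2.3, -0.7, -5.3]
opening: 0.509
```

```bash
python3 st.py
```

```text
11.7 [ 0.5695 -0.2008  0.1559] F [ 3.277 -0.924 -7.635 -0.282 -0.707  0.217] head 12.99 pitch(fix ay) 0.05 roll xz 0.34 open 43.4
hub err in tool [ 0.0012 -0.0014]
```

Emit:
apply_moves(moves=[[[0.0005,0,0.003,0.3,0,0,1],[0,0,0.002,0,0,0,1],[0,0,0.001,0,0,0,1]]])

```text
time: 12.05
eef_pos: [0.5704, -0.2009, 0.1552]
tcp_rot: [0.994, 0.112, -0.001, 0.0]
contact_force: [-0.4, 1.4, -1.2]
opening: 0.506
```

```bash
python3 st.py
```

```text
12.15 [ 0.5705 -0.2009  0.1551] F [-1.284  1.585  1.775 -0.007  0.197  0.043] head 12.91 pitch(fix ay) 0.04 roll xz 0.01 open 43.4
hub err in tool [ 0.0002 -0.0014]
```

Emit:
apply_moves(moves=[[[-0.001,0,0.003,0,0,0,1],[-0.0005,0,0.002,0,0,0,1],[0,0,0.0015,0,0,0,1]]])

```text
time: 12.5
eef_pos: [0.5707, -0.2008, 0.155]
tcp_rot: [0.994, 0.112, 0.002, 0.0]
contact_force: [-3.9, 2.0, 4.5]
opening: 0.509
```

```bash
python3 st.py
```

```text
12.6 [ 0.5707 -0.2008  0.155 ] F [-3.287  2.498  5.668  0.166  0.459 -0.01 ] head 12.86 pitch(fix ay) -0.16 roll xz 0.03 open 42.8
hub err in tool [-0.0001 -0.0015]
```

The axle stops hard, and it is held against a 5 N pull, so it is home. Now I turn the wheel in the grip, about the hub roughly 36 mm beyond the TCP.

Emit:
apply_moves(moves=[[[-0.0025,0,0.0005,0,4,0,1],[-0.0025,0,0.0005,0,4,0,1],[-0.0025,0,0.0005,0,4,0,1],[0,0,0.0003,0,0,0,1]]], force=45)

```text
time: 13.05
eef_pos: [0.5632, -0.2027, 0.1533]
tcp_rot: [0.988, 0.112, 0.108, -0.011]
contact_force: [1.7, 1.4, -1.1]
opening: 0.508
```

```bash
cat >> st.py <<'E'
h=np.array([.5735,-.1983,.119]); print('hub in tool now',(M.T@(h-p)).round(4),'F in tool',(M.T@np.mean(F,0)[:3]).round(1))
E
python3 st.py
```

```text
13.15 [ 0.5636 -0.2026  0.1534] F [ 0.407  1.692  0.496  0.195 -0.017  0.099] head 13.0 pitch(fix ay) -12.24 roll xz 0.09 open 42.8
hub err in tool [-0.0008 -0.0016]
hub in tool now [ 0.003  -0.002   0.0359] F in tool [ 0.9 -1.6 -0.3]
```

Emit:
apply_moves(moves=[[[-0.0026,0,0.0006,0,4,0,1],[-0.0026,0,0.0006,0,4,0,1],[-0.0026,0,0.0006,0,4,0,1],[-0.0026,0,0.0006,0,4,0,1],[-0.0002,0,0.0003,0,0,0,1]]])

```text
time: 13.7
eef_pos: [0.5563, -0.2048, 0.1489]
tcp_rot: [0.963, 0.114, 0.244, -0.027]
contact_force: [-1.5, 1.6, 2.7]
opening: 0.504
```

```bash
python3 st.py
```

```text
13.8 [ 0.5567 -0.2047  0.149 ] F [-2.129  1.553  3.149  0.145  0.29   0.14 ] head 13.65 pitch(fix ay) -27.18 roll xz 0.19 open 43.4
hub err in tool [-0.0027 -0.002 ]
hub in tool now [ 0.0015 -0.0024  0.0348] F in tool [-0.  -2.  -3.6]
```

Emit:
apply_moves(moves=[[[-0.0026,0,0.0003,0,4,0,1],[-0.0026,0,0.0003,0,4,0,1],[-0.0026,0,0.0003,0,4,0,1],[-0.0026,0,0.0003,0,4,0,1],[-0.0002,0,0.0003,0,0,0,1]]])

```text
time: 14.35
eef_pos: [0.5504, -0.2066, 0.1422]
tcp_rot: [0.918, 0.113, 0.377, -0.044]
contact_force: [-6.8, 2.1, 8.1]
opening: 0.505
```

```bash
python3 st.py
```

```text
14.45 [ 0.5506 -0.2065  0.1425] F [-7.257  1.614  6.776  0.349  0.449  0.151] head 14.26 pitch(fix ay) -40.16 roll xz 0.29 open 43.0
hub err in tool [-0.0034 -0.0022]
hub in tool now [ 0.0008 -0.0026  0.0337] F in tool [ 0.  -3.3 -9.5]
```

Emit:
apply_moves(moves=[[[0,0,-0.0025,0,0,0,1],[0,0,0,0,0,0,1]]])

```text
time: 14.7
eef_pos: [0.5499, -0.2062, 0.1424]
tcp_rot: [0.919, 0.112, 0.375, -0.044]
contact_force: [-5.7, 0.1, 6.8]
opening: 0.507
```

```bash
python3 st.py
```

```text
14.8 [ 0.5498 -0.2062  0.1426] F [-0.441  0.369  1.532 -0.002  0.143 -0.018] head 14.01 pitch(fix ay) -40.05 roll xz 0.15 open 43.2
hub err in tool [-0.0029 -0.0017]
hub in tool now [ 0.0013 -0.0021  0.0343] F in tool [ 0.8 -0.5 -1.3]
```

Emit:
apply_moves(moves=[[[0,0,0,0,0,0,-0.6],[0,0,0,0,0,0,-0.6],[0,0,0,0,0,0,-0.6],[0,0,0,0,0,0,-0.6],[0,0,0,0,0,0,-0.6]]])

```text
time: 15.35
eef_pos: [0.5495, -0.2064, 0.1418]
tcp_rot: [0.92, 0.113, 0.374, -0.044]
contact_force: [-0.7, 0.0, -0.5]
opening: 0.8
```

```bash
python3 st.py
```

```text
15.45 [ 0.5495 -0.2063  0.1419] F [-0.007  0.042 -0.143 -0.08   0.328  0.024] head 14.15 pitch(fix ay) -39.95 roll xz 0.21 open 68.0
hub err in tool [-0.0026 -0.0017]
hub in tool now [ 0.0021 -0.0021  0.0339] F in tool [-0.1 -0.   0.1]
```

Emit:
apply_moves(moves=[[[0,0,-0.005,0,0,0,-0.6],[0,0,-0.015,0,0,0,-0.6],[0,0,-0.03,0,0,0,-0.6],[0,0,-0.03,0,0,0,-0.6],[0,0,-0.03,0,0,0,-0.6],[0,0,0,0,0,0,-0.6]]])

```text
time: 16.1
eef_pos: [0.4717, -0.2247, 0.2234]
tcp_rot: [0.92, 0.114, 0.372, -0.045]
contact_force: [-0.4, -0.8, 0.5]
opening: 0.8
```

```bash
python3 st.py; python3 - <<'E'
from h import *
t,ct=grab('top','t9.png'); s,_=grab('side','s9.png');w,cw=grab('wrist','w9.png')
r=lambda im,x,y,W,H,o:cv2.resize(im[y:y+H,x:x+W],o,interpolation=cv2.INTER_CUBIC)
cv2.imwrite('pics/c9.png',np.vstack([np.hstack([r(t,310,160,80,60,(400,300)),r(s,255,130,80,60,(400,300))]),np.hstack([r(w,0,0,560,420,(400,300)),r(t,0,0,560,420,(400,300))])])[:,:,::-1])
E
```

```text
16.2 [ 0.4718 -0.223   0.2202] F [ 0.052 -0.193  0.26  -0.087  0.326  0.039] head 13.98 pitch(fix ay) -39.76 roll xz -0.13 open 68.2
hub err in tool [0.0547 0.0012]
hub in tool now [0.0052 0.001  0.1455] F in tool [ 0.2  0.2 -0.2]
```

View pics/c9.png

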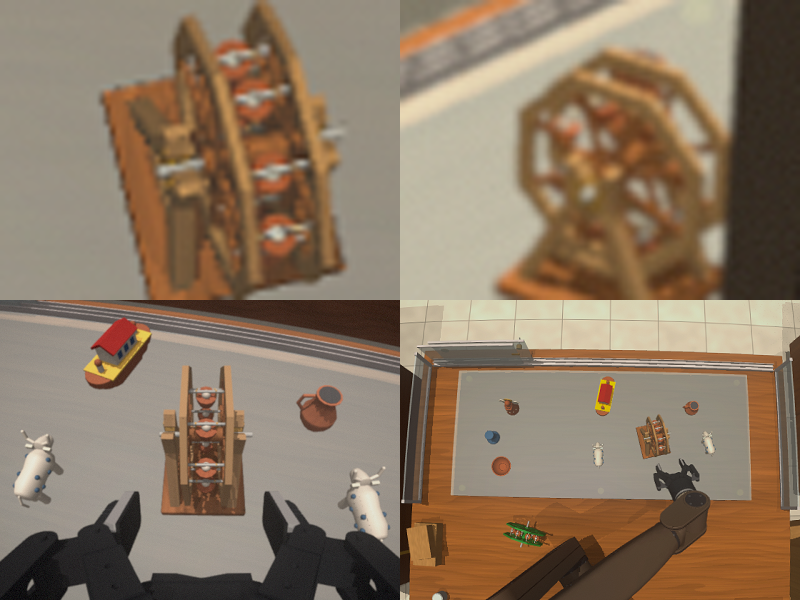

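```bash
python3 - <<'E'
from h import *
_,ct=load('top0.png')
a,b=onz(ct,341.6,194.4,.118),onz(ct,379,186,.118);d=a-b;m=(a+b)/2
y=np.radians(13);e=(m-[.5735,-.1983,.118]);print(m,np.linalg.norm(d),np.degrees(np.arctan2(-d[0],d[1])),'stand x,y',e[0]*np.cos(y)+e[1]*np.sin(y),-e[0]*np.sin(y)+e[1]*np.cos(y))
w,_=load('w9.png'); n=ctrl.read_camera('wrist'); n=ctrl.read_camera('wrist').astype(int); 
print('motion',np.abs(n-w)[80:300,220:350].mean(),np.abs(n-w)[20:80,0:100].mean())
_,cw=load('w9.png');print('axle z proj',proj(cw,(.5735,-.1983,.119)))
t=load('top0.png')[0].astype(int);t9=load('t9.png')[0].astype(int);D=np.abs(t-t9).sum(2)
for nm,(u,v) in dict(bull_a=(277,217),bull_b=(432,200),ark=(287,135),angel=(154,150),jug=(408,151),bowl=(142,232),candle=(128,191)).items(): print(nm,D[v-12:v+12,u-12:u+12].mean().round(1))
E
```

```text
[ 0.57445169 -0.20268023  0.118     ] 0.09948511964021636 13.695846169020463 stand x,y -5.8041490022106004e-05 -0.004482051990720373
motion 2.4865734265734267 1.9128333333333334
axle z proj (np.float64(284.7015801286687), np.float64(191.5358607691993))
bull_a 13.7
bull_b 11.8
ark 9.0
angel 9.0
jug 9.2
bowl 8.7
candle 9.8
```

```bash
python3 -c "
from plant import ctrl
print(ctrl.sign_off())"
```

```text
the job is handed in; nothing more can be done
None
```

The toy Ferris wheel is back on its stand with its axle in both slots, turned about 44°, and let go. I handed the job in after about 16 s of robot time; no verdict is reported.

- **Seating:** Pressing down met a hard stop. One press went higher than I meant, to about 16 to 19 N on the tool (up to about 22 N with the wheel's weight), but still under the 30 N limit. A 5 N upward pull moved the wheel less than 1 mm, and a second, gentler press stopped at the same height. From this I take both ends to be home, but I never saw the catches themselves or recorded the moment they snapped. A photo estimate put the axle about 16 mm below the post tops; the tool height gave about 17 to 19 mm. Both are within the 16 to 27 mm range given.
- **Turning:** I turned the wheel while still gripping it. The 44° comes from the tool's tilt, not from measuring the wheel after release. I held the press at or under about 10 N and eased it off before opening the fingers.
- **Last checks:**
  - After backing off, the force on the tool was zero.
  - The wheel showed no motion between frames.
  - The hub was within 1 mm of the slots' line and about 4.5 mm off the middle of the posts. That is 0.5 mm more than the stated 4 mm of side play, so it may be camera error; the limit is 7 mm.
  - The axle was within 1° of the stand's direction.
  - The other toys and the green look-alike appear unmoved.

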